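Close a mozzarella draining press with its clamp bar

TASK

Close the cheese press: lay its loose clamp bar across the top, narrow tongue under the fixed lug on one side, and push the other end down against the spring in the middle until the sprung latch snaps over it and holds it by itself. Do not force it: stop pushing once the end has landed. Leave the cheese shaker, the ramekin and the glass of toothpicks standing where they are.

Things in the scene. Friction and masses are not known exactly. Their poses are not given: they have to be found in the camera images.
- press: Steel draining press, fixed. Origin: centre of underside, z up. Base 168 (x) x 262 (y) mm; open tub 150 x 130, rim 77 high. Lug post at +y, latch post at -y; the fitted bar lies along y over x = 0, tongue to +y, pushed up by the spring against lug and bolt, level, underside near height 81.5. It must go in tilted, tongue low by 9 to 17 degrees: the spring cup blocks a level bar.
- press_lug (a point): Lower inner edge of the lug, press (0, 82, 89.5) mm. Lug post: y 82 to 125, 42 wide, top 106. Under the lug is a pocket for the tongue, open to -y and below: cheeks at x = +-10.5, flaring to +-17 at y = 75.5, end stop at y = 96.5. A bar slid in tilted and let go rests on the cup, tongue in the pocket, plain end up.
- press_latch (a point): Lower edge of the bolt's nose when out, press (0, -87, 89.5) mm; does not move with the bolt. Latch post: y -97.5 to -127, 42 wide, top 114. Before it two guide cheeks for the bar's plain end, inner faces x = +-14.5, y = -80 to -98, top 131, flared over the last 10 mm; between them a hard landing at height 79, where the pressed bar end stops, 2.5 mm below its latched place.
- latch_bolt (a joint): Sprung bolt in the latch post, nose 20 mm wide, flat below (height 89.5), sloped above from its tip at press y = -87 back to the post at height 110. 0 m = out; to 0.0125 m pushed back (to -y). Spring 1.5 to 3.4 N. A bar end pressed down the slope drives it back; once the bar's top is below 89.5 it springs out over it.
- spring_cup (a joint): Sprung cup, 42 mm across, domed top, standing on the pressing plate over the press's middle (x = y = 0). Free, its top is 94 to 104 mm over the press's origin, depending on how full the tub is: not measured, to be felt or seen. Value = how far it is pressed down, 0 (free) to 0.0255 m. The spring pushes up with 3 N at 0 and 0.5 N more per mm.
- bar: Loose clamp bar, 0.22 to 0.37 kg: flat steel, 190 mm long (y), 24 wide (x), 8 thick; the last 24 mm at +y are a tongue 16 wide. Black grip on its middle, 14 wide (x), 64 long, top at 36. Origin: centre of underside, z up. The bare flat can be pressed with closed fingers, say 58 mm from the middle towards the plain end (-y), where passing spring and latch takes 10 to 17 N; stop by 25.
- bar_tongue (a point): Tip of the bar's tongue, at mid thickness: bar (0, 95, 4) mm.
- bar_end (a point): The bar's plain end, at mid thickness: bar (0, -95, 4) mm.
- cheese_shaker: Glass cheese shaker, 44 mm across, 90 mm tall, loose, standing left of the press. Origin: centre of the underside.
- ramekin: White ramekin, 80 mm across, 36 mm tall, loose, right of and behind the press. Origin: centre of the underside.
- toothpick_glass: Small glass of toothpicks, 62 mm across, 72 mm tall, loose, behind the bar. Origin: centre of the underside.

How it is judged:
At the end, for the whole second after the job is handed in: The clamp bar lies level across the press and at rest (tilt under 0.06 rad), tongue end at least 5 mm under the fixed lug, plain end under the latch bolt, which is out over it (within 4 mm of fully out); the bar alone keeps the spring cup pressed down by more than 8 mm (y of bar_tongue in the frame of press above 0.087 m and x of bar_tongue in the frame of press between -0.012 and 0.012 m and z of each of bar_tongue, bar_end in the frame of press below 0.089 m and y of bar_end in the frame of press below -0.0895 m and angle between bar's own z axis and vertical below 0.06 rad and value of joint latch_bolt below 0.004 m and value of joint spring_cup above 0.008 m and linear speed of bar below 0.02 m/s); the robot touches nothing.
It fails at once if The bar was forced: driven against the press with more than 50 N (contact force between bar and press above 50 N).
It fails at once if The cheese shaker was knocked over or moved more than 3 cm (distance of cheese_shaker from where it was at the start of the episode above 0.03 m or angle between cheese_shaker's own z axis and vertical above 0.5 rad).
It fails at once if The ramekin was knocked over or moved more than 3 cm (distance of ramekin from where it was at the start of the episode above 0.03 m or angle between ramekin's own z axis and vertical above 0.5 rad).
It fails at once if The toothpick glass was knocked over or moved more than 3 cm (distance of toothpick_glass from where it was at the start of the episode above 0.03 m or angle between toothpick_glass's own z axis and vertical above 0.5 rad).
It also fails if it takes over 45 s, if anything falls off the work surface, if the arm or the gripper's body presses on something with over 40 N, if the wrist force passes 120 N, or if a joint passes its speed limit or range.

ROBOT

A 6-joint arm with a two-finger parallel gripper is mounted at the origin on a cart in front of the work surface, level with it; the furniture and walls round the work are solid. World frame = base frame: x ahead of the robot, y to its left, z up, the work surface at z = 0. Lengths are in m, angles in rad, forces in N, time in s.
With the tool pointing down it reaches from about 0.35 to 0.775 m from the base axis. Payload 7.3 kg.
Tool frame: the origin (TCP) lies at the very end of the fingers, on their centre line; the grasp point (between the pads) lies 19 mm behind it; z points along the fingers, y is the line along which they close (so a half turn about z gives the same grasp; the last joint's range is limited). The gripper opens to 92 mm and grips with 3 to 60 N. Pads are 19 mm wide; open, the fingers measure 130 mm over their backs; the gripper's body (75 mm by 190 mm) begins 47 mm behind the grasp point.
Start: joints at [1.173, 0.342, 1.524, -0, 1.275, -0.146], TCP at [0.131, 0.508, 0.227] pointing down, gripper open.
Joint ranges: [-2.53, 2.53], [-0.77, 2.02], [0.04, 2.7], [-1, 4.14], [0.28, 2.66], [-3.11, 3.11]. Speed limits (rad/s): [2.57, 2.57, 3.14, 3.14, 3.14, 3.14].

INTERFACE

Orientations are given as [roll, pitch, yaw] about the fixed x, y, z axes, in that order (R = Rz(yaw) Ry(pitch) Rx(roll)).
In Python, from cell import observe, read_camera, get_calibration, hand_in, search_frame gives the robot as it stands.
- The arm moves only by the tool step_arm, never from a script. Its argument "commands" is a list of rows, each an object with "translation": the shift along the tool's x, y, z in mm, a list of three; "roll": the turn about the tool's z in rad. In form: [{"translation": [x, y, z], "roll": roll}, ...]. A call has 1 to 20 rows; each row shifts and turns the commanded pose from where the row before left it, along the tool's axes as they then stand; what a row does not reach is not made up. A row lasts 1/12 s, in which the tool goes at most 41.7 mm and 7.16 degrees, less where a joint would pass 70% of its speed; a pose out of reach is approached as far as the arm can. A call is refused whole if a number of a shift passes 41.7 or a number of a turn 0.125, either way. A call with a gripper value outside its range is refused whole. "fingers" is the opening, from 0 (shut) to 1 (fully open), set as the call begins (left out, the last holds). The fingers move at their own pace and stop on an object; "grip_force" is the grip in N (left out, the last holds). Time passes only in rows, so rows that do not move let the fingers close. It gives the time, the measured TCP pose, the force, the opening and the grip force at its end, in the units of the state.
- observe(): the state, without advancing time (a new reading comes with each control period).
- read_camera(name): name is "scene" or "top" or "wrist"; returns the picture (400x640x3 uint8, red, green, blue); there is no depth.
- get_calibration(name): a dict with "camera_matrix" (3x3 intrinsics, pixels), "world_from_camera" (4x4, takes a point from camera to world coordinates). Camera axes: x right, y up, looking along -z (the intrinsics and any distortion apply to the point x, -y, -z); pixel columns grow to the right and rows downward; lengths in m; the calibration is good to about 2 mm. A picture is of the moment at which its call begins: read the wrist's pose just before it. get_calibration takes no time and is no camera call; for the wrist camera it gives the pose at the moment of the call.
- hand_in(): hands the job in; it is judged then, once.
Trained networks look in the newest picture that a camera, given by its name, has taken for a name from the list of things; names that differ only in an ending like _2 or _b are one class to them, and where a whole thing is asked for, a point or a joint stands for the part that bears it (a point fixed in the world has none). Each returns a list of dicts, best first, with "confidence" (0 to 1); they miss things now and then, are a little off and sometimes report something else, mostly with a low value. They report only what shows in the picture. A call takes as long as a camera call.
- search_frame(camera, name): "at" ([x, y, z] in m, in world coordinates, good to about 4 mm: the middle of the surface that is visible of it).
The state is a dict: "time": time; "qpos": joint angles; "qvel": joint speeds; "joint_efforts": joint torques, N m; "tool_pos": TCP position; "tool_rot": TCP orientation; "contact_force": force on the tool from outside, world axes, zero at the start; "torque": the same for the moment, N m; "opening": finger opening in m; "grip_force": force on a finger pad.
Only numpy, scipy, OpenCV 4.12 (cv2) and the standard library are available. Lean on these libraries where they do the work, as an engineer would, in place of code of your own. Each camera call takes 0.05 s, during which the arm holds its last target. There are 200 camera calls.

## Working session

There is one attempt and no reset: what is moved stays moved. The work goes in short steps, Python scripts to look and compute and a tool call to move; the robot and the scene stay as the last step left them, time stands still between calls to the robot, and variables do not carry over. Pictures are saved under pics/ and viewed, at most 10 in all, crops included, and the job is handed in when it is done.

Besides the shell and the picture viewer there is one more tool, called after "Emit:" in YAML: its name, and indented under it one key for each argument. step_arm: Moves the arm, as the interface text tells. Its arguments: {"type":"object","properties":{"commands":{"type":"array"},"fingers":{"type":"number"},"grip_force":{"type":"number"}},"required":["commands"]}

```bash
mkdir -p pics; ls; python3 - <<'E'
from cell import *
import cv2,numpy as np
np.set_printoptions(precision=4,suppress=True)
s=observe(); print(s)
for c in("top","scene"):
    im=read_camera(c); cv2.imwrite(f"pics/{c}0.png",im[:,:,::-1])
    k=get_calibration(c); print(c,k["camera_matrix"],k["world_from_camera"])
    for n in("press","press_lug","press_latch","bar","bar_tongue","bar_end","spring_cup","cheese_shaker","ramekin","toothpick_glass"):
        print(n,[(np.round(d["at"],4),round(d["confidence"],2)) for d in search_frame(c,n)[:2]])
print(observe()["time"])
E
```

```text
pics
{'time': 0.0, 'qpos': array([ 1.173 ,  0.3427,  1.525 , -0.    ,  1.2754, -0.146 ]), 'qvel': array([ 0.0006, -0.0006,  0.0013,  0.0014, -0.0003,  0.0006]), 'joint_efforts': array([ -0.0001, -43.1246, -24.422 ,   0.0718,   0.0558,  -0.0001]), 'tool_pos': array([0.1306, 0.5081, 0.2261]), 'tool_rot': array([-3.1401, -0.0002,  2.8898]), 'contact_force': array([ 0.3006, -0.1058,  1.1062]), 'torque': array([0.0021, 0.0319, 0.048 ]), 'grip_force': 0.0, 'opening': 0.09210337495542963}
top [[439.4342   0.     316.3616]
 [  0.     439.4342 196.9473]
 [  0.       0.       1.    ]] [[ 0.0224  0.9915 -0.128   0.3942]
 [-0.9995  0.0253  0.0209 -0.0249]
 [ 0.0239  0.1275  0.9916  1.417 ]
 [ 0.      0.      0.      1.    ]]
press [(array([0.5254, 0.0218, 0.011 ]), 0.8), (array([ 0.6752, -0.1215,  0.0128]), 0.49)]
press_lug [(array([0.5268, 0.0272, 0.0107]), 0.77)]
press_latch [(array([0.5231, 0.0266, 0.0089]), 0.75)]
bar [(array([ 0.4628, -0.2603,  0.0091]), 0.72)]
bar_tongue [(array([ 0.4639, -0.2581,  0.0063]), 0.97), (array([ 0.6776, -0.1207,  0.0144]), 0.46)]
bar_end [(array([ 0.4654, -0.25
[... 356 characters left out ...]
71   0.5005  1.2027]
 [ 0.8369 -0.4259  0.3437  0.4084]
 [-0.0174  0.607   0.7945  1.1024]
 [ 0.      0.      0.      1.    ]]
press [(array([0.5533, 0.0579, 0.0439]), 0.71)]
press_lug [(array([0.5525, 0.0594, 0.0487]), 0.97)]
press_latch [(array([0.5557, 0.0604, 0.0482]), 0.7)]
bar [(array([ 0.4669, -0.256 ,  0.0063]), 0.74)]
bar_tongue [(array([ 0.4657, -0.2513,  0.0107]), 0.83), (array([0.5508, 0.0598, 0.0461]), 0.68)]
bar_end [(array([ 0.4657, -0.2502,  0.0087]), 0.68)]
spring_cup [(array([0.541 , 0.0421, 0.0911]), 0.55)]
cheese_shaker [(array([0.5041, 0.2502, 0.0576]), 0.7), (array([0.5405, 0.0432, 0.0929]), 0.25)]
ramekin []
toothpick_glass [(array([0.5087, 0.251 , 0.0543]), 0.66)]
1.1
```

View top.

```bash
python3 -c "
import cv2
im=cv2.imread('pics/top0.png'); cv2.imwrite('pics/topc.png',cv2.resize(im[90:290,170:430],None,fx=3,fy=3,interpolation=cv2.INTER_CUBIC))"
```

```text
(no output)
```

View pics/topc.png

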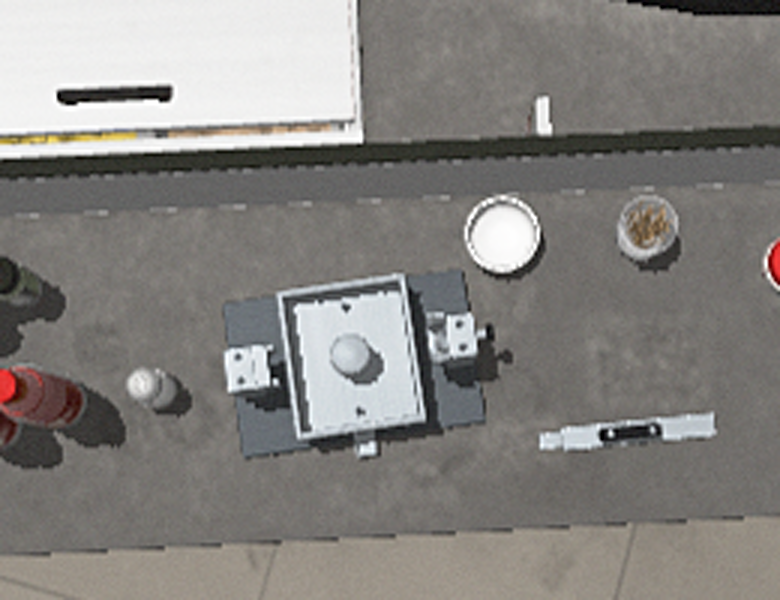

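View pics/scene0.png

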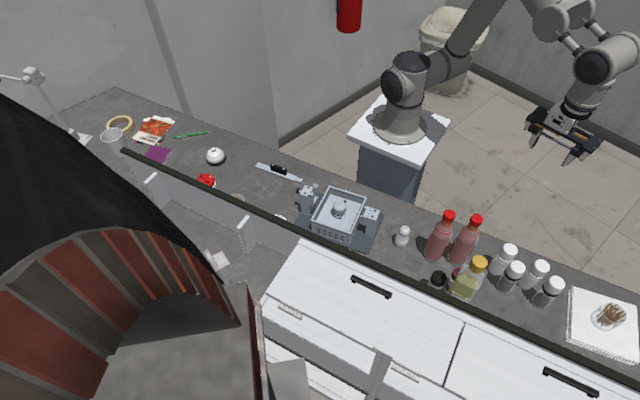

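```bash
cat > h.py <<'E'
from cell import *
import cv2,numpy as np
np.set_printoptions(precision=4,suppress=True)
def ray(k,uv,z):
    M=k["world_from_camera"];K=k["camera_matrix"]
    d=np.array([(uv[0]-K[0,2])/K[0,0],-(uv[1]-K[1,2])/K[1,1],-1.])
    d=M[:3,:3]@d; o=M[:3,3]; return o+d*(z-o[2])/d[2]
def proj(k,p):
    M=k["world_from_camera"];K=k["camera_matrix"]
    c=M[:3,:3].T@(np.array(p)-M[:3,3]); return np.array([K[0,2]+K[0,0]*c[0]/-c[2],K[1,2]+K[1,1]*c[1]/c[2]])
E
python3 - <<'E'
from h import *
k=get_calibration("top")
f=lambda u,v,z: ray(k,(u/3+170-.33,v/3+90-.33),z)
B=[f(u,v,.01) for u,v in((224,300),(465,270),(487,424),(245,458))]
print(np.array(B),np.mean(B,0),[np.linalg.norm(B[i]-B[(i+1)%4]) for i in range(4)])
l=f(248,369,.106);q=f(459,335,.114);print(l,q,np.linalg.norm((l-q)[:2]),np.arctan2(-(l-q)[0],(l-q)[1]))
c=f(354,356,.1);print("cup",c)
t=f(540,441,.004);e=f(715,425,.006);print("bar",t,e,np.linalg.norm(t-e),(t+e)/2,np.arctan2(-(t-e)[0],(t-e)[1]))
print("grip",f(630,431,.036))
s=observe();print(s["tool_pos"]);w=get_calibration("wrist");print(w)
from scipy.spatial.transform import Rotation as R
T=np.eye(4);T[:3,:3]=R.from_euler("xyz",s["tool_rot"]).as_matrix();T[:3,3]=s["tool_pos"]
print(np.linalg.inv(T)@w["world_from_camera"],T[:3,:3])
E
```

```text
[[ 0.5935  0.1782  0.01  ]
 [ 0.6331 -0.0802  0.01  ]
 [ 0.4673 -0.107   0.01  ]
 [ 0.4253  0.1488  0.01  ]] [0.5298 0.0349 0.01  ] [np.float64(0.2613940778961321), np.float64(0.16796368093436492), np.float64(0.2591730325881647), np.float64(0.1708392800219159)]
[0.5113 0.1376 0.106 ] [ 0.5497 -0.0714  0.114 ] 0.21249909960697003 0.1817321581512137
cup [0.5275 0.0329 0.1   ]
bar [ 0.4507 -0.1645  0.004 ] [ 0.4722 -0.3523  0.006 ] 0.18911676043022813 [ 0.4615 -0.2584  0.005 ] 0.11362909002178058
grip [ 0.4621 -0.2557  0.036 ]
[0.1308 0.5085 0.2267]
{'camera_matrix': array([[310.1306,   0.    , 324.1871],
       [  0.    , 310.1306, 202.9164],
       [  0.    ,   0.    ,   1.    ]]), 'world_from_camera': array([[ 0.2496, -0.9339, -0.256 ,  0.0607],
       [ 0.9683,  0.2403,  0.0675,  0.5267],
       [-0.0015, -0.2648,  0.9643,  0.3856],
       [ 0.    ,  0.    ,  0.    ,  1.    ]])}
[[-0.0005  0.9643  0.2647  0.0724]
 [ 1.      0.      0.0016  0.0002]
 [ 0.0015  0.2647 -0.9643 -0.1589]
 [ 0.      0.      0.      1.    ]] [[-0.9685  0.2491  0.    ]
 [ 0.2491  0.9685  0.0001]
 [-0.      0.0001 -1.    ]]
```

Emit:
step_arm:
  commands:
    - {"translation":[0,0,0],"roll":0.12}
    - {"translation":[0,0,0],"roll":0.12}
    - {"translation":[0,0,0],"roll":0.12}
    - {"translation":[0,0,0],"roll":0.12}
    - {"translation":[0,0,0],"roll":0.12}
    - {"translation":[0,0,0],"roll":0.12}
    - {"translation":[0,0,0],"roll":0.12}
    - {"translation":[0,0,0],"roll":0.12}
    - {"translation":[0,0,0],"roll":0.12}
    - {"translation":[0,0,0],"roll":0.125}
  fingers: 0.6

```text
time: 1.93
tool_pos: [0.1308, 0.5085, 0.2267]
tool_rot: [3.142, -0.0, 1.679]
contact_force: [-0.7, 0.1, 0.1]
opening: 0.055
grip_force: 0.0
```

Emit:
step_arm:
  commands:
    - {"translation":[-39,11.5,0],"roll":0}
    - {"translation":[-39,11.5,0],"roll":0}
    - {"translation":[-39,11.5,0],"roll":0}
    - {"translation":[-39,11.5,0],"roll":0}
    - {"translation":[-39,11.5,0],"roll":0}
    - {"translation":[-39,11.5,0],"roll":0}
    - {"translation":[-39,11.5,0],"roll":0}
    - {"translation":[-39,11.5,0],"roll":0}
    - {"translation":[-39,11.5,0],"roll":0}
    - {"translation":[-39,11.5,0],"roll":0}
    - {"translation":[-39,11.5,0],"roll":0}
    - {"translation":[-39,11.5,0],"roll":0}
    - {"translation":[-39,11.5,0],"roll":0}
    - {"translation":[-39,11.5,0],"roll":0}
    - {"translation":[-39,11.5,0],"roll":0}
    - {"translation":[-39,11.5,0],"roll":0}
    - {"translation":[-39,11.5,0],"roll":0}
    - {"translation":[-39,11.5,0],"roll":0}
    - {"translation":[-39,11.5,0],"roll":0}
    - {"translation":[-39,11.5,0],"roll":0}

```text
time: 3.6
tool_pos: [0.4484, -0.2425, 0.2267]
tool_rot: [3.141, -0.0, 1.684]
contact_force: [1.0, 0.5, 0.0]
opening: 0.0553
grip_force: 0.0
```

Emit:
step_arm:
  commands:
    - {"translation":[-39,11.5,0],"roll":0}
    - {"translation":[0,0,0],"roll":0}
    - {"translation":[0,0,0],"roll":0}
    - {"translation":[0,0,0],"roll":0}

```text
time: 3.93
tool_pos: [0.4634, -0.2773, 0.2262]
tool_rot: [-3.141, -0.001, 1.684]
contact_force: [0.1, 0.4, -0.1]
opening: 0.0551
grip_force: 0.0
```

```bash
python3 - <<'E'
from h import *
s=observe();print(s["time"],s["tool_pos"],s["tool_rot"],s["contact_force"])
k=get_calibration("wrist");im=read_camera("wrist");np.save("w1.npy",k["world_from_camera"]);cv2.imwrite("pics/w1.png",im[:,:,::-1])
b=np.array([.4618,-.258,0]);ph=.114;ex=np.array([np.cos(ph),np.sin(ph),0]);ey=np.array([-np.sin(ph),np.cos(ph),0])
for p in((0,95,4),(0,-95,4),(0,32,36),(0,-32,36)): print(p,proj(k,b+(ex*p[0]+ey*p[1]+np.array([0,0,p[2]]))/1000 if 0 else b+ex*p[0]/1e3+ey*p[1]/1e3+[0,0,p[2]/1e3]))
E
```

```text
3.9333 [ 0.4634 -0.2773  0.2262] [-3.1407 -0.0014  1.6844] [ 0.1375  0.4456 -0.1339]
(0, 95, 4) [325.8707  79.1685]
(0, -95, 4) [325.7939 234.2497]
(0, 32, 36) [325.9794 136.7761]
(0, -32, 36) [325.945  193.2133]
```

View pics/w1.png

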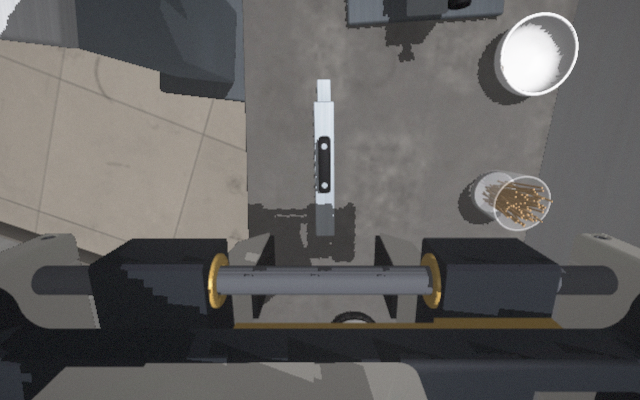

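Emit:
step_arm:
  commands:
    - {"translation":[0,-2,36],"roll":-0.012}
    - {"translation":[0,0,36],"roll":0}
    - {"translation":[0,0,36],"roll":0}
    - {"translation":[0,0,36],"roll":0}
    - {"translation":[0,0,30],"roll":0}
    - {"translation":[0,0,20],"roll":0}
    - {"translation":[0,0,13],"roll":0}
    - {"translation":[0,0,6],"roll":0}
    - {"translation":[0,0,0],"roll":0}
    - {"translation":[0,0,0],"roll":0}

```text
time: 4.82
tool_pos: [0.4623, -0.2776, 0.0146]
tool_rot: [3.141, 0.001, 1.698]
contact_force: [-0.6, 0.1, 0.6]
opening: 0.0552
grip_force: 0.0
```

Emit:
step_arm:
  commands:
    - {"translation":[0,0,0],"roll":0}
    - {"translation":[0,0,0],"roll":0}
    - {"translation":[0,0,0],"roll":0}
    - {"translation":[0,0,0],"roll":0}
    - {"translation":[0,0,0],"roll":0}
    - {"translation":[0,0,0],"roll":0}
    - {"translation":[0,0,0],"roll":0}
  fingers: 0
  grip_force: 5

```text
time: 5.4
tool_pos: [0.4621, -0.2781, 0.0138]
tool_rot: [3.141, 0.0, 1.697]
contact_force: [0.9, 0.3, 0.4]
opening: 0.0141
grip_force: 5.0
```

Emit:
step_arm:
  commands:
    - {"translation":[0,0,-4],"roll":0}
    - {"translation":[0,0,-5],"roll":0}
    - {"translation":[0,0,-5],"roll":0}
    - {"translation":[0,0,-5],"roll":0}
    - {"translation":[0,0,-5],"roll":0}
    - {"translation":[0,0,-4],"roll":0}
    - {"translation":[0,0,0],"roll":0}
    - {"translation":[0,0,0],"roll":0}

```text
time: 6.07
tool_pos: [0.4621, -0.2781, 0.042]
tool_rot: [3.141, 0.0, 1.697]
contact_force: [-0.2, -1.1, -3.0]
opening: 0.0141
grip_force: 5.0
```

```bash
cat > tilt.py <<'E'
from h import *
import sys
s=observe();print(s["time"],s["tool_pos"],s["tool_rot"],s["contact_force"],s["torque"],s["grip_force"])
k=get_calibration("wrist");im=read_camera("wrist");cv2.imwrite(sys.argv[1],im[:,:,::-1])
# predicted tongue-tip / grip-end pixels against tilt, bar gripped at bar (0,-20,33) = 19 mm behind the TCP
p=s["tool_pos"]+[0,0,.019];ps=s["tool_rot"][2];ey=np.array([np.cos(ps),np.sin(ps),0])
for th in range(0,20,2):
    c,n=np.cos(np.radians(th)),np.sin(np.radians(th))
    f=lambda y,z:proj(k,p+(ey*((y+20)*c+(z-33)*n*-1*-1*(1 if 0 else -1)*-1) if 0 else p*0+ey*((y+20)*c+(z-33)*n)+np.array([0,0,(z-33)*c-(y+20)*n]))/1 if 0 else p+(ey*((y+20)*c+(z-33)*n)+np.array([0,0,1])*((z-33)*c-(y+20)*n))/1e3)
    print(th,f(95,8),f(71,8),f(-95,8))
E
sed -i 's/    f=lambda.*/    f=lambda y,z:proj(k,p+(ey*((y+20)*c+(z-33)*n)+np.array([0,0,1])*((z-33)*c-(y+20)*n))\/1e3)/' tilt.py
python3 tilt.py pics/w2.png
```

```text
6.0667 [ 0.4621 -0.2781  0.042 ] [3.141  0.0005 1.6967] [-0.2367 -1.0891 -2.9938] [-0.114  -0.0416  0.0093] 5.000039711594582
0 [326.9381  22.7521] [326.8456  76.8817] [326.3692 355.678 ]
2 [326.8564  27.3154] [326.7845  79.6299] [326.3997 359.8613]
4 [326.7791  31.9268] [326.7262  82.4845] [326.4316 364.0562]
6 [326.706   36.5772] [326.6705  85.436 ] [326.4647 368.261 ]
8 [326.6369  41.2586] [326.6173  88.4758] [326.4993 372.474 ]
10 [326.5716  45.964 ] [326.5666  91.5959] [326.5352 376.6932]
12 [326.5098  50.6874] [326.5182  94.789 ] [326.5726 380.9166]
14 [326.4513  55.4236] [326.472   98.0486] [326.6115 385.1415]
16 [326.396   60.1681] [326.4281 101.3687] [326.6519 389.3653]
18 [326.3437  64.917 ] [326.3862 104.7437] [326.6938 393.5849]
```

View pics/w2.png

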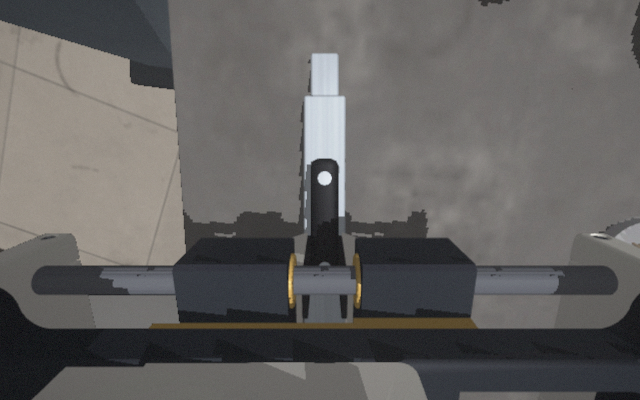

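Emit:
step_arm:
  commands:
    - {"translation":[0,0,0],"roll":0}
    - {"translation":[0,0,0],"roll":0}
    - {"translation":[0,0,0],"roll":0}
    - {"translation":[0,0,-15],"roll":0}
    - {"translation":[0,0,-30],"roll":0}
    - {"translation":[0,0,-30],"roll":0}
    - {"translation":[0,0,-30],"roll":0}
    - {"translation":[0,0,-30],"roll":0}
    - {"translation":[0,0,-25],"roll":0}
    - {"translation":[15,6,0],"roll":0}
    - {"translation":[30,13,0],"roll":-0.006}
    - {"translation":[30,13,0],"roll":-0.006}
    - {"translation":[30,13,0],"roll":-0.006}
    - {"translation":[30,13,0],"roll":-0.006}
    - {"translation":[30,13,0],"roll":-0.006}
    - {"translation":[30,13,0],"roll":-0.006}
    - {"translation":[30,13,0],"roll":0}
    - {"translation":[27,11,0],"roll":0}
    - {"translation":[0,0,0],"roll":0}
    - {"translation":[0,0,0],"roll":0}
  grip_force: 45

```text
time: 7.78
tool_pos: [0.532, -0.0116, 0.2012]
tool_rot: [-3.14, -0.0, 1.736]
contact_force: [-0.7, -1.1, -3.5]
opening: 0.0141
grip_force: 45.0
```

Emit:
step_arm:
  commands:
    - {"translation":[0,0,0],"roll":0}
    - {"translation":[0,0,0],"roll":0}

```text
time: 7.95
tool_pos: [0.532, -0.014, 0.2014]
tool_rot: [-3.141, 0.0, 1.732]
contact_force: [-0.0, -1.0, -3.7]
opening: 0.0135
grip_force: 45.0
```

```bash
python3 tilt.py pics/w3.png | sed -n '1p;6,10p'; python3 - <<'E'
from h import *
k=get_calibration("wrist")
b=np.array([.530,.035,0]);ph=.162;ex=np.array([np.cos(ph),np.sin(ph),0]);ey=np.array([-np.sin(ph),np.cos(ph),0])
for p in((-21,82,106),(21,82,106),(21,125,106),(-21,125,106),(-84,131,10),(84,131,10),(-75,65,77),(75,65,77),(-75,-65,77),(75,-65,77),(0,0,99)): print(p,proj(k,b+(ex*p[0]+ey*p[1])/1e3+[0,0,p[2]/1e3]))
E
```

```text
7.95 [ 0.532  -0.014   0.2014] [-3.1408  0.      1.7319] [-0.0158 -0.983  -3.6882] [-0.1696  0.0213  0.0094] 44.99896287918091
8 [326.6826  41.4754] [326.6556  88.6625] [326.493  372.6309]
10 [326.6266  46.1769] [326.6122  91.7805] [326.5223 376.8511]
12 [326.5735  50.8965] [326.5708  94.9716] [326.5529 381.0755]
14 [326.5233  55.629 ] [326.5312  98.2292] [326.5847 385.3014]
16 [326.4757  60.3699] [326.4934 101.5473] [326.6177 389.5262]
(-21, 82, 106) [305.2568  34.6772]
(21, 82, 106) [361.9901  34.5535]
(21, 125, 106) [363.8518 -33.1914]
(-21, 125, 106) [304.149  -33.0519]
(-84, 131, 10) [246.8668   5.1394]
(84, 131, 10) [415.4096   4.7604]
(-75, 65, 77) [243.7612  65.938 ]
(75, 65, 77) [421.273   65.5641]
(-75, -65, 77) [253.3813 212.9078]
(75, -65, 77) [410.2303 212.6313]
(0, 0, 99) [332.7694 145.9653]
```

View pics/w3.png

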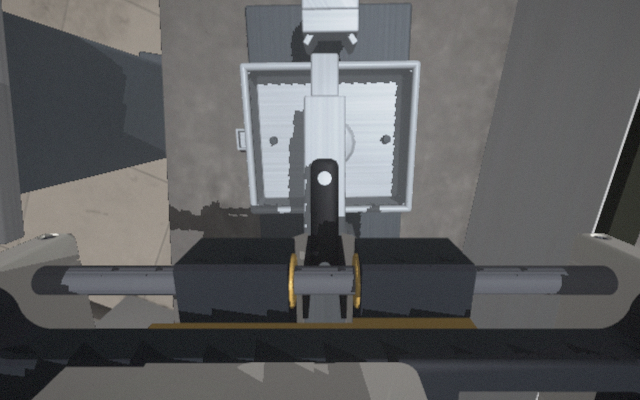

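```bash
python3 -c "
import cv2
im=cv2.imread('pics/w3.png'); cv2.imwrite('pics/w3c.png',cv2.resize(im[0:74,280:380],None,fx=8,fy=8,interpolation=cv2.INTER_NEAREST))"
```

```text
(no output)
```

View pics/w3c.png

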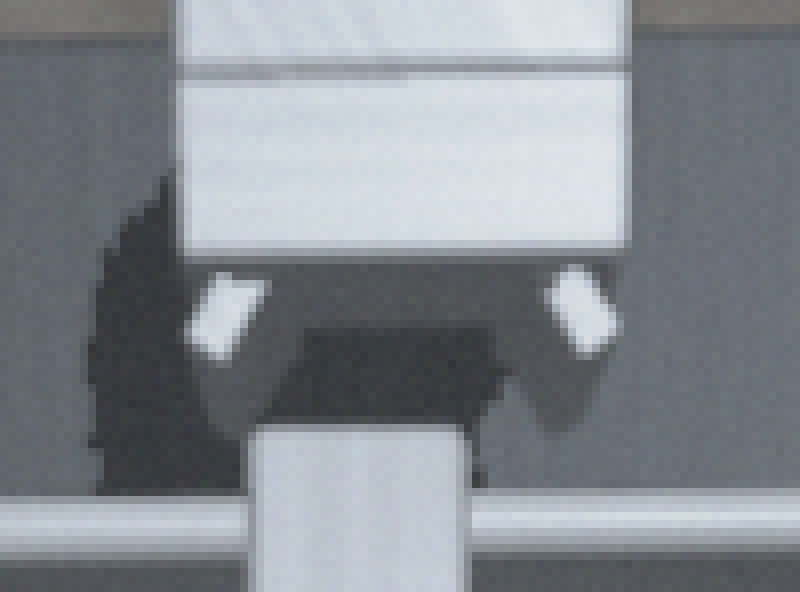

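```bash
python3 - <<'E'
from h import *
from scipy.optimize import least_squares
k=get_calibration("wrist");s=observe()
o=s["tool_pos"];ps=s["tool_rot"][2];tx=np.array([np.cos(ps),np.sin(ps)]);ty=np.array([np.sin(ps),-np.cos(ps)])
P=[((-21,82,106),(302.5,31.2)),((21,82,106),(358.5,31.0)),((-75,65,77),(241,62.7)),((75,65,77),(419.5,62)),((75,-65,77),(411,212)),((-75,-65,77),(249.5,212))]
def f(v,k=k):
    c,n=np.cos(v[2]),np.sin(v[2]);r=[]
    for p,uv in P: r+=list(proj(k,np.array([v[0]+(c*p[0]-n*p[1])/1e3,v[1]+(n*p[0]+c*p[1])/1e3,p[2]/1e3]))-uv)
    return r
r=least_squares(f,[.53,.035,.165],x_scale=[.01,.01,.01]);v=r.x;print("press",v,np.round(r.fun,1))
ex=np.array([np.cos(v[2]),np.sin(v[2])]);ey=np.array([-np.sin(v[2]),np.cos(v[2])])
for n,uv,z in(("tip",(324.9,53.2),.1685),("shoulder",(325,96),.175)):
    q=ray(k,uv,z)[:2]; print(n,"tool",1e3*(q-o[:2])@tx,1e3*(q-o[:2])@ty,"press",1e3*(q-v[:2])@ex,1e3*(q-v[:2])@ey)
print("tcp press",1e3*(o[:2]-v[:2])@ex,1e3*(o[:2]-v[:2])@ey, "tool yaw err",ps-np.pi/2-v[2])
E
```

```text
press [0.5278 0.0368 0.1647] [-0.1  0.3  0.7  0.2  0.2  0.7 -0.4  0.5 -2.4 -1.7  2.  -1.1]
tip tool 106.78716038397143 -0.9174138137271669 press -4.576719761066903 55.83213093411286
shoulder tool 83.40317707505822 -0.8703867522844823 press -4.6266250627978405 32.44815359070743
tcp press -4.101971033177976 -50.957914878327095 tool yaw err -0.004145240588742716
```

Emit:
step_arm:
  commands:
    - {"translation":[6,2.5,5],"roll":-0.005}
    - {"translation":[7,2.5,15],"roll":0}
    - {"translation":[0,0,20],"roll":0}
    - {"translation":[0,0,15],"roll":0}
    - {"translation":[0,0,8],"roll":0}
    - {"translation":[0,0,0],"roll":0}
    - {"translation":[0,0,0],"roll":0}
    - {"translation":[0,0,0],"roll":0}

```text
time: 8.67
tool_pos: [0.5359, 0.0003, 0.1396]
tool_rot: [3.14, 0.0, 1.737]
contact_force: [-0.5, 1.2, -3.5]
opening: 0.0133
grip_force: 45.0
```

Emit:
step_arm:
  commands:
    - {"translation":[0,0,5],"roll":0}
    - {"translation":[0,0,5],"roll":0}
    - {"translation":[0,0,3],"roll":0}
    - {"translation":[0,0,2],"roll":0}
    - {"translation":[0,0,0],"roll":0}
    - {"translation":[0,0,0],"roll":0}

```text
time: 9.17
tool_pos: [0.5351, 0.0007, 0.1237]
tool_rot: [-3.141, -0.0, 1.738]
contact_force: [-0.1, 0.5, -2.8]
opening: 0.0139
grip_force: 45.0
```

```bash
python3 tilt.py pics/w4.png | sed -n '1p;6,10p';python3 -c "
import cv2
im=cv2.imread('pics/w4.png'); cv2.imwrite('pics/w4c.png',cv2.resize(im[0:120,240:400],None,fx=5,fy=5,interpolation=cv2.INTER_NEAREST))"
```

```text
9.1667 [0.5351 0.0007 0.1237] [-3.1415 -0.0002  1.7378] [-0.1485  0.5066 -2.8064] [-0.0906  0.1318  0.0039] 44.99920606613159
8 [326.6427  41.4854] [326.6213  88.6647] [326.4928 372.6613]
10 [326.5828  46.1879] [326.5749  91.7839] [326.5252 376.8819]
12 [326.5262  50.9084] [326.5306  94.9761] [326.5589 381.1065]
14 [326.4727  55.6418] [326.4883  98.2347] [326.594  385.3327]
16 [326.422   60.3836] [326.4481 101.5537] [326.6305 389.5578]
```

View pics/w4c.png

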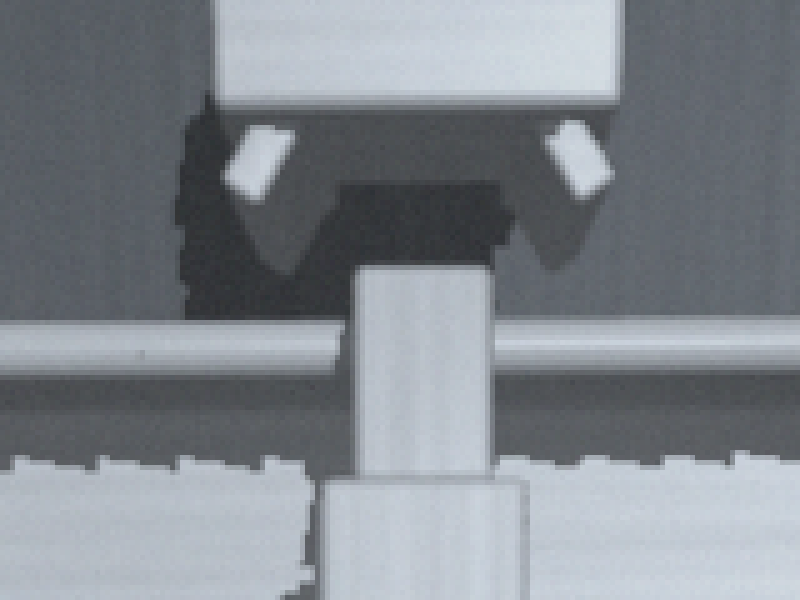

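Emit:
step_arm:
  commands:
    - {"translation":[3,-0.4,0.7],"roll":0}
    - {"translation":[4,-0.3,1],"roll":0}
    - {"translation":[4,0,1],"roll":0}
    - {"translation":[4,0,1],"roll":0}
    - {"translation":[3,0,0.7],"roll":0}
    - {"translation":[0,0,0],"roll":0}
    - {"translation":[0,0,0],"roll":0}

```text
time: 9.8
tool_pos: [0.5314, 0.0186, 0.1193]
tool_rot: [-3.141, -0.0, 1.738]
contact_force: [-1.0, -0.2, -4.2]
opening: 0.0138
grip_force: 45.0
```

Emit:
step_arm:
  commands:
    - {"translation":[2,0,0.5],"roll":0}
    - {"translation":[2,0,0.5],"roll":0}
    - {"translation":[1,0,0.2],"roll":0}
    - {"translation":[0,0,0],"roll":0}
    - {"translation":[0,0,0],"roll":0}

```text
time: 10.22
tool_pos: [0.5306, 0.0232, 0.1181]
tool_rot: [3.142, -0.0, 1.738]
contact_force: [-0.0, 1.1, -2.6]
opening: 0.0138
grip_force: 45.0
```

Emit:
step_arm:
  commands:
    - {"translation":[1,0,0.2],"roll":0}
    - {"translation":[1,0,0.2],"roll":0}
    - {"translation":[0,0,0],"roll":0}
    - {"translation":[0,0,0],"roll":0}

```text
time: 10.55
tool_pos: [0.5303, 0.0252, 0.1177]
tool_rot: [-3.142, -0.0, 1.738]
contact_force: [-0.9, -0.5, -3.8]
opening: 0.0134
grip_force: 45.0
```

Emit:
step_arm:
  commands:
    - {"translation":[1,0,0.2],"roll":0}
    - {"translation":[0,0,0],"roll":0}
    - {"translation":[0,0,0],"roll":0}

```text
time: 10.8
tool_pos: [0.5302, 0.0261, 0.1175]
tool_rot: [3.141, 0.0, 1.738]
contact_force: [0.2, -0.6, -3.0]
opening: 0.0137
grip_force: 45.0
```

```bash
python3 tilt.py pics/w5.png | sed -n '1p;6,10p';python3 -c "
import cv2
im=cv2.imread('pics/w5.png'); cv2.imwrite('pics/w5c.png',cv2.resize(im[0:120,240:400],None,fx=5,fy=5,interpolation=cv2.INTER_NEAREST))"
```

```text
10.8 [0.5302 0.0261 0.1175] [3.1415 0.     1.7378] [ 0.1924 -0.604  -3.0415] [-0.1403 -0.0009 -0.0059] 44.99917030334473
8 [326.6272  41.4969] [326.6041  88.6882] [326.4652 372.6814]
10 [326.5662  46.1984] [326.5568  91.8061] [326.4981 376.9027]
12 [326.5085  50.9181] [326.5117  94.9971] [326.5323 381.1281]
14 [326.4538  55.6506] [326.4686  98.2546] [326.5678 385.3552]
16 [326.4021  60.3915] [326.4275 101.5726] [326.6048 389.5812]
```

View pics/w5c.png

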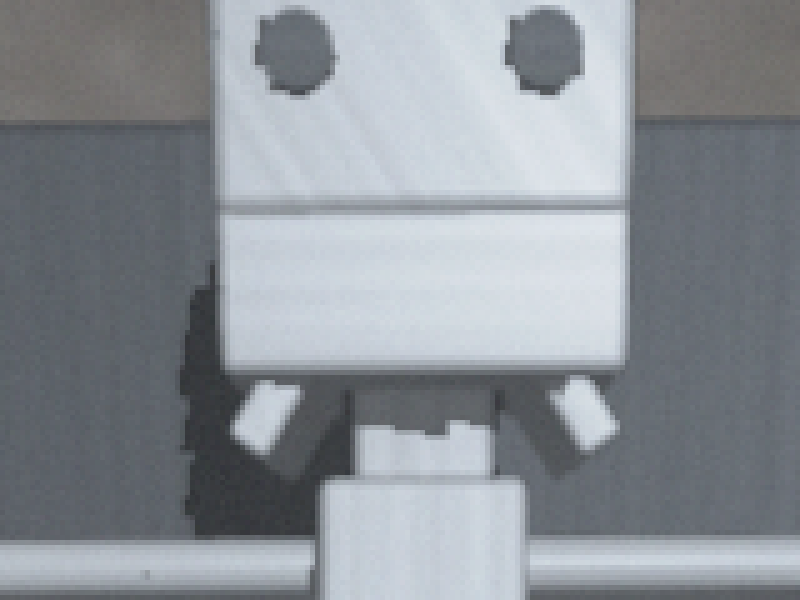

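```bash
python3 - <<'E'
from h import *
k=get_calibration("wrist");s=observe();o=s["tool_pos"];ps=s["tool_rot"][2];tx=np.array([np.cos(ps),np.sin(ps)]);ty=np.array([np.sin(ps),-np.cos(ps)])
for n,uv,z in(("tip",(324.9,53.2),.0855),("sh",(324.7,96),.091),("lugedge",(324.6,73.8),.106),("line",(324.3,41),.106),("rim",(324,108),.077),("baseedge",(324,24.5),.008)):
    q=ray(k,uv,z)[:2];print(n,1e3*(q-o[:2])@tx,1e3*(q-o[:2])@ty)
E
```

```text
tip 106.59380508254804 -0.9131015354355636
sh 83.39348375328238 -1.0372815228070593
lugedge 93.19832331873687 -1.1179357103479144
line 108.40901946341005 -1.2657836920121117
rim 77.28704868004512 -1.4402728139640546
baseedge 141.1380333864648 -1.4138199612897588
```

Emit:
step_arm:
  commands:
    - {"translation":[0,0,0],"roll":0}
    - {"translation":[0,0,0],"roll":0}
    - {"translation":[0,0,0],"roll":0}
    - {"translation":[0,0,0],"roll":0}
    - {"translation":[0,0,0],"roll":0}
    - {"translation":[0,0,-4],"roll":0}
    - {"translation":[0,0,-10],"roll":0}
    - {"translation":[0,0,-16],"roll":0}
    - {"translation":[0,0,-20],"roll":0}
    - {"translation":[0,0,-10],"roll":0}
    - {"translation":[0,0,0],"roll":0}
    - {"translation":[0,0,0],"roll":0}
  fingers: 0.38

```text
time: 11.85
tool_pos: [0.5304, 0.0261, 0.178]
tool_rot: [3.14, 0.0, 1.738]
contact_force: [-0.6, 0.4, -0.2]
opening: 0.0346
grip_force: 0.0
```

Emit:
step_arm:
  commands:
    - {"translation":[-13,0,0],"roll":0}
    - {"translation":[-14,0,0],"roll":0}
    - {"translation":[-11,0,0],"roll":0}
    - {"translation":[0,0,0],"roll":0}
    - {"translation":[0,0,0],"roll":0}
    - {"translation":[0,0,0],"roll":0}
    - {"translation":[0,0,0],"roll":0}
  fingers: 0
  grip_force: 20

```text
time: 12.43
tool_pos: [0.5363, -0.011, 0.1773]
tool_rot: [-3.141, -0.0, 1.738]
contact_force: [0.0, -0.0, -0.1]
opening: 0.0002
grip_force: 0.0
```

```bash
python3 tilt.py pics/w6.png | sed -n '1p'
```

```text
12.4333 [ 0.5363 -0.011   0.1773] [-3.1411 -0.0005  1.738 ] [ 0.0368 -0.045  -0.1268] [-0.1069 -0.0062 -0.0718] 0.0
```

View pics/w6.png

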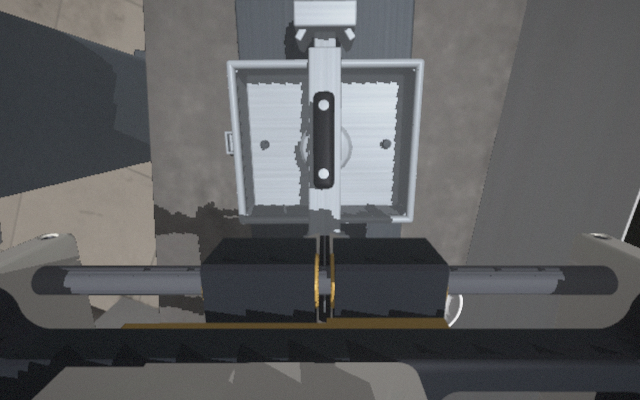

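Emit:
step_arm:
  commands:
    - {"translation":[-8,0,0],"roll":0}
    - {"translation":[0,0,15],"roll":0}
    - {"translation":[0,0,20],"roll":0}
    - {"translation":[0,0,12],"roll":0}
    - {"translation":[0,0,4],"roll":0}
    - {"translation":[0,0,4],"roll":0}
    - {"translation":[0,0,4],"roll":0}
    - {"translation":[0,0,0],"roll":0}
    - {"translation":[0,0,0],"roll":0}

```text
time: 13.23
tool_pos: [0.5381, -0.0193, 0.119]
tool_rot: [3.141, 0.0, 1.738]
contact_force: [-0.1, 0.2, -0.8]
opening: 0.0006
grip_force: 0.0
```

Emit:
step_arm:
  commands:
    - {"translation":[0,0,3],"roll":0}
    - {"translation":[0,0,3],"roll":0}
    - {"translation":[0,0,3],"roll":0}
    - {"translation":[0,0,0],"roll":0}
    - {"translation":[0,0,0],"roll":0}

```text
time: 13.65
tool_pos: [0.5379, -0.0192, 0.1095]
tool_rot: [3.141, -0.0, 1.738]
contact_force: [-0.9, -0.3, 0.8]
opening: 0.0002
grip_force: 0.6
```

Emit:
step_arm:
  commands:
    - {"translation":[0,0,3],"roll":0}
    - {"translation":[0,0,3],"roll":0}
    - {"translation":[0,0,0],"roll":0}
    - {"translation":[0,0,0],"roll":0}

```text
time: 13.98
tool_pos: [0.538, -0.0194, 0.1035]
tool_rot: [3.141, 0.0, 1.738]
contact_force: [1.0, -0.7, 2.1]
opening: 0.0007
grip_force: 1.2
```

Emit:
step_arm:
  commands:
    - {"translation":[0,0,2],"roll":0}
    - {"translation":[0,0,2],"roll":0}
    - {"translation":[0,0,0],"roll":0}
    - {"translation":[0,0,0],"roll":0}

```text
time: 14.32
tool_pos: [0.5382, -0.0196, 0.0998]
tool_rot: [3.141, 0.001, 1.738]
contact_force: [0.9, -2.3, 4.0]
opening: 0.0008
grip_force: 1.9
```

Emit:
step_arm:
  commands:
    - {"translation":[0,0,2],"roll":0}
    - {"translation":[0,0,2],"roll":0}
    - {"translation":[0,0,0],"roll":0}
    - {"translation":[0,0,0],"roll":0}

```text
time: 14.65
tool_pos: [0.538, -0.0193, 0.0956]
tool_rot: [3.141, 0.0, 1.738]
contact_force: [0.4, -0.9, 3.6]
opening: 0.0006
grip_force: 1.7
```

Emit:
step_arm:
  commands:
    - {"translation":[0,0,1.5],"roll":0}
    - {"translation":[0,0,1.5],"roll":0}
    - {"translation":[0,0,0],"roll":0}
    - {"translation":[0,0,0],"roll":0}

```text
time: 14.98
tool_pos: [0.5378, -0.0192, 0.0924]
tool_rot: [3.142, -0.0, 1.738]
contact_force: [0.2, -1.5, 3.3]
opening: 0.0005
grip_force: 1.6
```

Emit:
step_arm:
  commands:
    - {"translation":[0,0,1],"roll":0}
    - {"translation":[0,0,1],"roll":0}
    - {"translation":[0,0,0],"roll":0}
    - {"translation":[0,0,0],"roll":0}

```text
time: 15.32
tool_pos: [0.5379, -0.0192, 0.0905]
tool_rot: [3.141, -0.0, 1.738]
contact_force: [1.2, -2.2, 3.9]
opening: 0.0004
grip_force: 1.8
```

Emit:
step_arm:
  commands:
    - {"translation":[0,0,1],"roll":0}
    - {"translation":[0,0,1],"roll":0}
    - {"translation":[0,0,0],"roll":0}
    - {"translation":[0,0,0],"roll":0}

```text
time: 15.65
tool_pos: [0.5379, -0.0193, 0.0885]
tool_rot: [3.141, 0.0, 1.738]
contact_force: [0.9, -2.5, 4.5]
opening: 0.0003
grip_force: 2.2
```

```bash
python3 - <<'E'
from h import *
s=observe();print(s["time"],s["tool_pos"],s["contact_force"],s["torque"])
w=read_camera("wrist")[0:240,200:440];t=read_camera("top");c=read_camera("scene")
cv2.imwrite("pics/w7.png",read_camera("wrist")[:,:,::-1])
A=cv2.resize(w,(400,400));
q=proj(get_calibration("scene"),[.528,.037,.09]).astype(int);B=cv2.resize(c[q[1]-33:q[1]+33,q[0]-33:q[0]+33],(400,400),interpolation=cv2.INTER_CUBIC)
cv2.imwrite("pics/comp7.png",np.hstack([A,B])[:,:,::-1])
for n in("spring_cup","bar","bar_tongue","bar_end"):
    for cam in ("wrist","scene"): print(cam,n,[(np.round(d["at"],4),round(d["confidence"],2)) for d in search_frame(cam,n)[:1]])
E
```

```text
15.65 [ 0.5379 -0.0193  0.0885] [ 0.906  -2.464   4.4628] [-0.5335 -0.1584 -0.0011]
wrist spring_cup [(array([0.5399, 0.0372, 0.078 ]), 0.83)]
scene spring_cup [(array([0.5615, 0.0951, 0.0355]), 0.75)]
wrist bar [(array([0.5282, 0.0497, 0.0877]), 0.6)]
scene bar [(array([0.5342, 0.0497, 0.0848]), 0.87)]
wrist bar_tongue [(array([0.5335, 0.0726, 0.0689]), 0.74)]
scene bar_tongue [(array([0.5298, 0.0506, 0.09  ]), 0.94)]
wrist bar_end [(array([0.5226, 0.0503, 0.0881]), 0.76)]
scene bar_end [(array([0.5342, 0.049 , 0.0847]), 0.72)]
```

View pics/comp7.png

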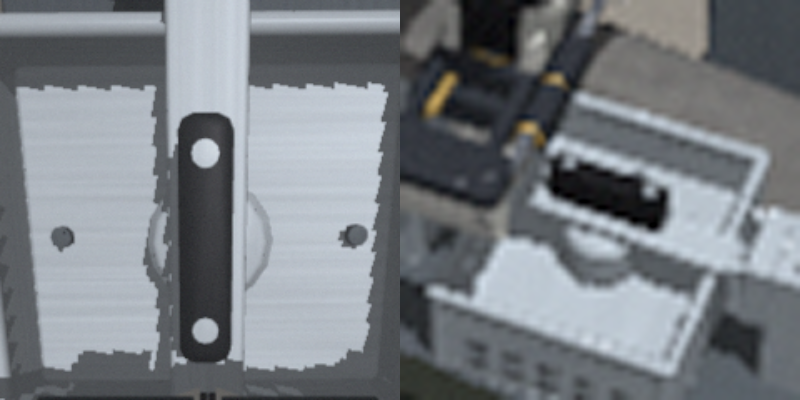

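```bash
python3 - <<'E'
from h import *
k=get_calibration("wrist");s=observe();o=s["tool_pos"];ps=s["tool_rot"][2];tx=np.array([np.cos(ps),np.sin(ps),0])
# bar top passes TCP (bar y=a, z=8); tongue low by th
for th in(-3,0,3,6,9):
    c,n=np.cos(np.radians(th)),np.sin(np.radians(th))
    for a in (-55,-58,-61):
        f=lambda y,z:proj(k,o+(tx*((y-a)*c+(z-8)*n)+np.array([0,0,1])*((z-8)*c-(y-a)*n))/1e3)[1]
        print(th,a,np.round([f(32,36),f(-32,36),f(71,8)],1))
E
```

```text
-3 -55 [ 80.  234.  -14.1]
-3 -58 [ 71.5 227.8 -22.4]
-3 -61 [ 62.8 221.5 -30.8]
0 -55 [ 77.  230.   -8.5]
0 -58 [ 68.8 223.6 -16.2]
0 -61 [ 60.5 217.2 -24. ]
3 -55 [ 74.9 226.   -2.6]
3 -58 [ 67.  219.6  -9.8]
3 -61 [ 59.  213.1 -17. ]
6 -55 [ 73.6 222.2   3.7]
6 -58 [ 66.  215.7  -3.1]
6 -61 [ 58.4 209.2  -9.8]
9 -55 [ 72.9 218.5  10.1]
9 -58 [ 65.7 212.    3.8]
9 -61 [ 58.5 205.5  -2.4]
```

Emit:
step_arm:
  commands:
    - {"translation":[0,0,0.8],"roll":0}
    - {"translation":[0,0,0.7],"roll":0}
    - {"translation":[0,0,0],"roll":0}
    - {"translation":[0,0,0],"roll":0}

```text
time: 16.58
tool_pos: [0.5381, -0.0195, 0.0877]
tool_rot: [3.141, 0.001, 1.738]
contact_force: [0.0, -2.9, 9.3]
opening: 0.0009
grip_force: 4.6
```

Emit:
step_arm:
  commands:
    - {"translation":[0,0,0.7],"roll":0}
    - {"translation":[0,0,0],"roll":0}
    - {"translation":[0,0,0],"roll":0}

```text
time: 16.83
tool_pos: [0.5381, -0.0195, 0.0875]
tool_rot: [3.14, 0.001, 1.738]
contact_force: [-1.1, -3.6, 15.0]
opening: 0.0002
grip_force: 7.2
```

Emit:
step_arm:
  commands:
    - {"translation":[0,0,-1.5],"roll":0}
    - {"translation":[0,0,-1],"roll":0}
    - {"translation":[0,0,-1],"roll":0}
    - {"translation":[0,0,-1],"roll":0}
    - {"translation":[0,0,0],"roll":0}
    - {"translation":[0,0,0],"roll":0}

```text
time: 17.33
tool_pos: [0.5369, -0.0187, 0.09]
tool_rot: [-3.139, -0.001, 1.738]
contact_force: [-0.7, -0.5, -0.0]
opening: 0.0
grip_force: 0.0
```

Emit:
step_arm:
  commands:
    - {"translation":[0,0,-1],"roll":0}
    - {"translation":[0,0,-1],"roll":0}
    - {"translation":[0,0,0],"roll":0}
    - {"translation":[0,0,0],"roll":0}

```text
time: 17.67
tool_pos: [0.5378, -0.0192, 0.0928]
tool_rot: [-3.142, -0.0, 1.738]
contact_force: [-0.4, -0.5, -0.4]
opening: 0.0006
grip_force: 0.0
```

Emit:
step_arm:
  commands:
    - {"translation":[0,0,-10],"roll":0}
    - {"translation":[0,0,-25],"roll":0}
    - {"translation":[0,0,-25],"roll":0}
    - {"translation":[4,0,-20],"roll":0}
    - {"translation":[4,0,-5],"roll":0}
    - {"translation":[0,0,0],"roll":0}
    - {"translation":[0,0,0],"roll":0}
    - {"translation":[0,0,0],"roll":0}

```text
time: 18.33
tool_pos: [0.5357, -0.0113, 0.1766]
tool_rot: [-3.139, -0.001, 1.738]
contact_force: [-1.1, -0.1, 0.1]
opening: -0.0
grip_force: 0.0
```

```bash
python3 - <<'E'
from h import *
k=get_calibration("wrist");s=observe();o=s["tool_pos"];ps=s["tool_rot"][2];print(s["time"],o,s["contact_force"])
im=read_camera("wrist");cv2.imwrite("pics/w8.png",im[:,:,::-1])
def rows(g):
    m=(g[30:225,316:332].max(2)<75).mean(1)>.5;r=np.where(m)[0]+30
    e=np.abs(np.diff(g[30:110,322:326].mean((1,2)).astype(float)));return r.min(),r.max(),np.argsort(e)[-4:]+30
print("tilted",rows(cv2.imread("pics/w6.png")),"now",rows(im[:,:,::-1]))
print("now",im[25:70,324].mean(1).astype(int))
b=np.array([.5278,.0368,0]);ph=.167;ey=np.array([-np.sin(ph),np.cos(ph),0])
for th,h in((0,81.5),(13.5,98.5)):
    c,n=np.cos(np.radians(th)),np.sin(np.radians(th))
    f=lambda y,z:proj(k,b+(ey*(y*c+z*n)+np.array([0,0,1])*(h+z*c-y*n))/1e3)
    print(th,f(32,36),f(-32,36),f(71,8),(f(32,36)-f(-32,36))[1])
E
```

```text
18.3333 [ 0.5357 -0.0113  0.1766] [-1.0833 -0.12    0.1074]
tilted (np.int64(92), np.int64(187), array([39, 90, 99, 91])) now (np.int64(103), np.int64(192), array([100,  36,  37, 101]))
now [127  92  83  82  80  82  89 102 102 101  99 103 155 200 209 210 209 211
 210 208 209 190 176 202 221 221 220 221 220 219 222 221 219 221 221 221
 220 220 220 222 219 221 221 219 221]
0 [326.6372 103.5917] [326.4794 196.2279] [326.5126  48.774 ] -92.63619501198646
13.5 [326.7347  90.6211] [326.6934 191.1324] [326.5139  48.8561] -100.51126582903841
```

```bash
python3 -c "
from cell import *
print(hand_in())"
```

```text
the job is handed in; nothing more can be done
None
```

The cheese press is closed and the job is handed in. When I backed the fingers off, the push force fell to zero at 90 mm, and a final camera measurement matched a level bar. I did not see the latch bolt itself, and no verdict came back.

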